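# Close, pin and squeeze a split soap mould

### The arm

A 6-joint arm with a two-finger parallel gripper is mounted at the origin on the work surface. World frame = base frame: x ahead of the robot, y to its left, z up, the work surface at z = 0. Lengths are in m, angles in rad, forces in N, time in s.
With the tool pointing down it reaches from about 0.425 to 0.95 m from the base axis. Payload 3.5 kg.
Tool frame: the origin (TCP) lies on the centre line of the jaws, within the pads' length; the fingertips stand 14 mm ahead of it and the grasp point (between the pads) lies 5 mm behind it (tips_ahead is the distance from the TCP to the fingertips, in m); y points along the fingers, z is the direction in which the jaws open and shut, and the axes are right-handed (so a half turn about y gives the same grasp; the last joint's range is limited). The gripper opens to 85 mm and grips with 20 to 120 N. Pads are 22 mm wide; open, the fingers measure 114 mm over their backs; the gripper's body (76 mm by 85 mm) begins 54 mm behind the grasp point. The pads swing forward as they close: fully open they stand 13 mm farther back than shut.
Start: joints at [0.968, 0.286, 1.577, -0, 1.279, -0.15], TCP at [0.295, 0.607, 0.245] pointing down, gripper open.
Joint ranges: [-2.77, 2.77], [-0.9, 2.22], [0.21, 2.48], [-1.53, 4.67], [0.24, 2.81], [-2.84, 2.84]. Speed limits (rad/s): [2.79, 2.79, 3.14, 3.14, 3.14, 3.14].

### API

Orientations are given as a unit quaternion [x, y, z, w].
In Python, from plant import get_state, read_camera, sign_off, tips_ahead gives the robot as it stands.
- The arm moves only by the tool send_rows, never from a script. Its argument "plan" is a list of rows, each a list of 2 entries, a list of its own where there are three numbers: the shift along the tool's x, y, z in units of 12 cm (1.0 is 12 cm), then the turn, a rotation vector about the tool's x, y, z in units of 360 degrees (1.0 is 360 degrees). In form: [[[tx, ty, tz], [rx, ry, rz]], ...]. A call has 1 to 12 rows; each row shifts and turns the commanded pose from where the row before left it, along the tool's axes as they then stand; what a row does not reach is not made up. A row lasts 1/10 s, in which the tool goes at most 50 mm and 8.59 degrees, less where a joint would pass 70% of its speed; a pose out of reach is approached as far as the arm can. A call with a number of a shift or a turn outside -1 to 1 is refused whole. A call with a gripper value outside its range is refused whole. "gripper" is the closure, from 0 (fully open) to 1 (shut), set as the call begins (left out, the last holds). The fingers move at their own pace and stop on an object; "grip_force" is the grip in N (left out, the last holds). Time passes only in rows, so rows that do not move let the fingers close. It gives the time, the measured TCP pose, the force and the opening at its end, in the units of the state.
- get_state(): the state, without advancing time (a new reading comes with each control period).
- read_camera(name): name is "side" or "top" or "wrist"; returns a dict with "img" (420x560x3 uint8, blue, green, red), "fx", "fy", "cx", "cy" (pixels), "D" ([k1, k2, p1, p2, k3] as OpenCV has them; the pictures are not rectified), "world_from_camera" (4x4, takes a point from camera to world coordinates); the wrist camera has in their place "mount" (4x4, takes a point from camera to tool coordinates, whose origin is the TCP and whose axes are the tool frame's). Camera axes: x right, y down, z forward; pixel columns grow to the right and rows downward; lengths in m; the calibration is good to about 2 mm. A picture is of the moment at which its call begins: read the wrist's pose just before it. There is no depth.
- sign_off(): hands the job in, once; it reports no verdict.
The state is a dict: "time": time; "qpos": joint angles; "dq": joint speeds; "joint_efforts": joint torques, N m; "eef_pos": TCP position; "tcp_rot": TCP orientation; "contact_force": force on the tool from outside, world axes, zero at the start; "wrist_torque": the same for the moment, N m; "opening": opening from 0.0 (shut) to 1.0 (fully open).
Only numpy, scipy, OpenCV 4.12 (cv2) and the standard library are available. Lean on these libraries where they do the work, as an engineer would, in place of code of your own. Each camera call takes 0.05 s, during which the arm holds its last target. There are 200 camera calls.

### The job

First lift the orange-gripped divider out of its slotted block and slide it edgewise all the way down into the slot of the blue half of the soap mould. Then swing the white half fully shut, and push the red-headed pin all the way down through the aligned holes of both lugs. Finish while holding: squeeze the two closed halves together between the fingers and keep squeezing, letting nothing go at the end; leave the bottle, jar, bowl, soap and brush where they are.

Things in the scene. Friction and masses are not known exactly. Their poses are not given: they have to be found in the camera images.
- back_shell: Fixed blue half of the standing mould. Origin: on the table, on the parting plane, mid-length; x along the parting plane towards the hinge end, y into the blue half, z up. Fills x -70..70, y 0..36, z 0..60 mm, open on top and towards -y; a fixed strip 6 mm high lies behind it, y 34..64. Its lug with a 13 mm hole sticks out at the free end: x -104..-70, y -14..14, z 16..32.
- divider_seat (a point): Where the divider's foot centre must end: on the blue half's cavity floor, x 0, y 15, z 8 mm of back_shell, same axes. The slot, 7.4 mm wide in x, lies between two white ribs (y 8..30, z 8..50) with a funnel above, to z 58, some 18 mm wide at the top. The divider stands in it with its x axis along x (either way round), 4 mm free on each side in y.
- squeeze (a point): Middle of the shut mould's thickness at x -40, y 7, z 50 mm of back_shell: a good place to squeeze the shut halves along y from above, clear of pin and divider. Shut, the mould is 58 mm thick here, from y -22 (white outer face) to y 36 (blue outer face), and its rim is 60 mm above the table.
- pin_hole (a point): Centre of the upper mouth of the hole in the blue lug, at x -87, y 0, z 32 mm of back_shell. With the white half shut, its lug's hole lies on the same vertical line, its upper mouth 22 mm above this point. Both holes are 13 mm wide with 2 mm chamfers.
- front_half (a joint): Angle of the white half about the upright hinge at x 70, y 0 mm of back_shell: 0 = shut (hard stop), grows as the free end swings out towards -y of back_shell, to 1.5 rad. It starts open at 0.6 to 1.1 and a slightly stiff hinge (about 0.08 N m) lets it stay where it is left.
- front_push (a point): Centre of a green 32 mm disc on the flat outer face of the white moving half, 110 mm from the hinge axis, 34 mm up: push it shut here with closed fingers. Its y axis points from the outer face inwards, its x axis towards the hinge. In its axes the white panel fills x -30..102, y 0..22 and z -31..26 mm; its lug (13 mm hole) x -64..-30, y 8..36, z 4..20.
- divider: Aluminium plate 5 mm thick (x), 22 mm wide (y), 55 mm tall, with an orange grip on top 12 mm thick (x), 22 mm wide, z 55..83 mm. Origin at the centre of its foot, z up; mass about 50 g. It starts upright in its block, foot 6 mm above the table.
- rack: Fixed light wooden block 60 x 50 x 40 mm (x, y, z) with the divider's slot along y, 7 mm wide, 34 mm deep. Origin at the centre of its underside. The divider stands in it with the same axes. Block and pin stand may swap sides.
- pin: Upright steel pin: shaft 10 mm thick and 46 mm long with a tapered tip (6 mm wide), collar 24 mm wide at z 46..50 mm, red round head 18 mm wide at z 50..82. Origin at the centre of its tip, z up; mass about 60 g. Starts upright in its stand, tip 4 mm above the table. Home, the collar rests on the white lug and the tip is 8 mm above the table.
- pin_stand: Fixed brown wooden block 60 x 60 x 50 mm with a 13 mm hole through its middle that holds the pin. Origin at the centre of its underside.
- glue_bottle: White bottle, 40 mm wide, 85 mm tall; leave it. Origin at its underside.
- jar: Glass jar with metal lid, 60 mm wide, 80 mm tall; leave it. Origin at its underside.
- bowl: White bowl, 120 mm wide, 50 mm tall; leave it. Origin at its underside.
- soap: Round white soap, 60 mm wide, 22 mm tall; leave it. Origin at its underside.
- brush: Paint brush with a red handle, 170 mm long, lying along its x axis; leave it. Origin at mid-length on its underside.

How it is judged:
By the outcome, as a careful person would: the job done as asked, in the order asked, and still so for the second after the job is handed in, while the arm keeps its last pose, push and grip.
It also fails if it takes over 72 s, if anything falls off the work surface, if the arm or the gripper's body presses on something with over 40 N, if the wrist force passes 120 N, or if a joint passes its speed limit or range.

## Working session

There is one attempt and no reset: what is moved stays moved. The work goes in short steps, Python scripts to look and compute and a tool call to move; the robot and the scene stay as the last step left them, time stands still between calls to the robot, and variables do not carry over. Pictures are saved under pics/ and viewed, about 8 in all and at most 12, crops included, and the job is handed in when it is done.

Besides the shell and the picture viewer there is one more tool, called after ">>>" as name(argument=value, ...), one argument or row to a line, values as JSON. send_rows: Moves the arm, as the interface text tells. Its arguments: {"type":"object","properties":{"plan":{"type":"array"},"gripper":{"type":"number"},"grip_force":{"type":"number"}},"required":["plan"]}

```bash
ls; mkdir -p pics; python3 - <<'E'
from plant import *
import cv2,numpy as np
s=get_state();print(s, tips_ahead)
for n in("top","side"):
    c=read_camera(n);cv2.imwrite(f"pics/{n}0.png",c["img"])
    print(n,c["fx"],c["fy"],c["cx"],c["cy"],c["D"]);print(np.round(c["world_from_camera"],4))
c=read_camera("wrist");print(c["mount"])
E
```

```text
pics
{'time': 0.0, 'qpos': array([ 9.68002848e-01,  2.87189161e-01,  1.57815512e+00,  3.93230673e-05,
        1.27861242e+00, -1.49987954e-01]), 'dq': array([ 0.00095248, -0.0011939 , -0.00019266, -0.00036596, -0.00166834,
        0.00099685]), 'joint_efforts': array([ 1.63016884e-03, -4.05979121e+01, -2.92626053e+01, -4.43257591e-06,
        5.77632964e-03,  6.62724148e-06]), 'eef_pos': array([0.29491016, 0.60648229, 0.24394332]), 'tcp_rot': array([ 0.68983258, -0.15905017,  0.15841098, -0.68828775]), 'contact_force': array([ 0.54358263,  0.31408369, -0.01385762]), 'wrist_torque': array([-0.01875504, -0.02720448, -0.03740584]), 'opening': 1.0037208790339418} 0.014
top 545.2761041706541 545.2761041706541 278.96773870142596 201.68439675454457 [-0.01134267  0.          0.          0.          0.        ]
[[-0.0036 -0.9944  0.1059  0.3837]
 [-1.      0.0029 -0.0066 -0.1076]
 [ 0.0063 -0.106  -0.9943  1.6085]
 [ 0.      0.      0.      1.    ]]
side 380.55235119980375 380.55235119980375 273.8216153244841 210.72922743269496 [0.02479681 0.         0.         0.         0.        ]
[[ 0.9945 -0.0842  0.063   0.519 ]
 [-0.1045 -0.724   0.6819 -0.6861]
 [-0.0118 -0.6847 -0.7288  0.6843]
 [ 0.      0.      0.      1.    ]]
[[ 1.81643445e-04  9.62370872e-01  2.71739346e-01 -6.84911768e-02]
 [ 4.09929493e-06 -2.71739351e-01  9.62370888e-01 -1.28101430e-01]
 [ 9.99999983e-01 -1.73694423e-04 -5.33047137e-05 -8.09107895e-04]
 [ 0.00000000e+00  0.00000000e+00  0.00000000e+00  1.00000000e+00]]
```

View pics/top0.png

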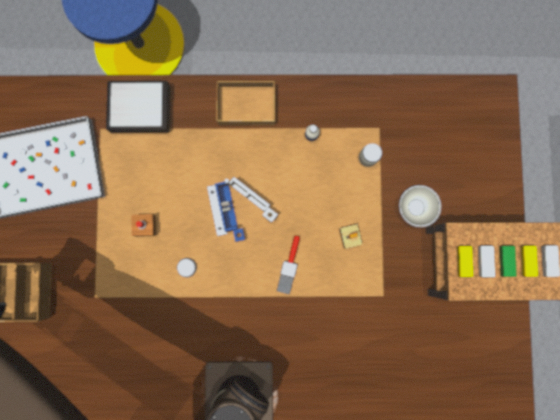

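View pics/side0.png

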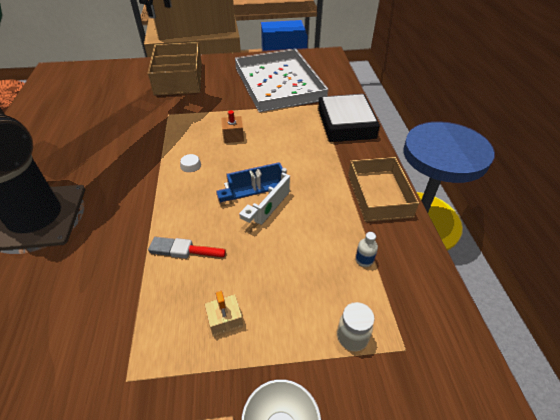

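The top view shows the rack with the orange grip at (352,236), the pin stand at (143,225) and the blue half at about (230,210) with its lug at (239,235). The white half runs from the hinge at (231,182) to its lug at (270,215). The side view agrees.

```bash
cat > h.py <<'E'
import numpy as np,cv2
from plant import *
from scipy.spatial.transform import Rotation as R
def cam(n):
    s=get_state();c=read_camera(n)
    if n=="wrist":
        T=np.eye(4);T[:3,:3]=R.from_quat(s["tcp_rot"]).as_matrix();T[:3,3]=s["eef_pos"];c["W"]=T@c["mount"]
    else:c["W"]=c["world_from_camera"]
    c["K"]=np.array([[c["fx"],0,c["cx"]],[0,c["fy"],c["cy"]],[0,0,1.]]);return c
def ray(c,p):
    u=cv2.undistortPoints(np.array(p,float).reshape(-1,1,2),c["K"],np.array(c["D"])).reshape(-1,2)
    d=np.c_[u,np.ones(len(u))]@c["W"][:3,:3].T;return c["W"][:3,3],d
def onz(c,p,z):
    o,d=ray(c,p);return o+d*((z-o[2])/d[:,2])[:,None]
def proj(c,P):
    M=np.linalg.inv(c["W"]);P=np.atleast_2d(P).astype(float)
    return cv2.projectPoints(P,cv2.Rodrigues(M[:3,:3])[0],M[:3,3],c["K"],np.array(c["D"]))[0].reshape(-1,2)
def tri(c1,p1,c2,p2):
    A=[];b=[]
    for c,p in((c1,p1),(c2,p2)):
        o,d=ray(c,p);d=d[0]/np.linalg.norm(d[0]);M=np.eye(3)-np.outer(d,d);A.append(M);b.append(M@o)
    return np.linalg.lstsq(np.vstack(A),np.hstack(b),rcond=None)[0]
def mask(img,lo,hi,box=None):
    m=cv2.inRange(cv2.cvtColor(img,cv2.COLOR_BGR2HSV),np.array(lo),np.array(hi))
    if box:
        k=np.zeros_like(m);x0,y0,x1,y1=box;k[y0:y1,x0:x1]=255;m&=k
    return m
def blobs(m,amin=8):
    n,l,st,ce=cv2.connectedComponentsWithStats(m)
    return sorted([(int(st[i,4]),np.round(ce[i],1).tolist(),st[i,:4].tolist()) for i in range(1,n) if st[i,4]>=amin],reverse=True)
def rel(P,yaw=None,q=None):
    """shift in tool units and turn from present pose to P / quaternion"""
    s=get_state();Rm=R.from_quat(s["tcp_rot"]);o=[np.round(Rm.inv().apply(np.array(P)-s["eef_pos"])/.12,4)]
    if q is not None:o.append(np.round((Rm.inv()*R.from_quat(q)).as_rotvec()/(2*np.pi),4))
    return o
E
python3 - <<'E'
from h import *
t=cam("top");s=cam("side");np.set_printoptions(precision=4,suppress=True)
for n,lo,hi,bt,bs,z in(("orange",(8,180,150),(18,255,255),(335,222,365,250),(195,280,250,335),.089),("red",(0,150,100),(6,255,255),(130,212,156,238),(215,105,250,145),.086),("blue",(105,120,40),(125,255,255),(200,170,285,250),(210,155,300,225),.06),("green",(45,80,40),(85,255,255),(200,170,285,250),(230,170,300,225),.034)):
    for c,b,nm in((t,bt,"top"),(s,bs,"side")):
        m=mask(c["img"],lo,hi,b);B=blobs(m)[:3];print(n,nm,B,[onz(c,x[1],z)[0] for x in B])
    
a=cv2.resize(t["img"][165:250,190:290],None,fx=5,fy=5,interpolation=cv2.INTER_CUBIC)
b=cv2.resize(t["img"][215:255,330:375],None,fx=5,fy=5,interpolation=cv2.INTER_CUBIC)
o=np.zeros((425,780,3),np.uint8);o[:,:500]=a;o[:200,520:745]=b
cv2.imwrite("pics/crop1.png",o)
Rm=R.from_quat(get_state()["tcp_rot"]).as_matrix();print(Rm)
E
```

```text
orange top [] []
orange side [(68, [219.6, 296.4], [216, 291, 8, 12])] [array([ 0.4532, -0.3252,  0.089 ])]
red top [(24, [138.8, 223.6], [136, 221, 7, 6])] [array([0.4854, 0.274 , 0.086 ])]
red side [(21, [230.4, 111.6], [228, 110, 6, 4])] [array([0.4881, 0.2744, 0.086 ])]
blue top [(145, [232.2, 222.2], [226, 210, 16, 24]), (85, [226.1, 193.1], [223, 186, 8, 15]), (14, [239.1, 237.9], [236, 236, 7, 4])] [array([0.4904, 0.0152, 0.06  ]), array([0.5738, 0.0331, 0.06  ]), array([ 0.4457, -0.0046,  0.06  ])]
blue side [(1206, [250.0, 182.2], [217, 163, 65, 39])] [array([ 0.5255, -0.0009,  0.06  ])]
green top [] []
green side [(55, [267.9, 207.6], [265, 202, 7, 12])] [array([ 0.5623, -0.0659,  0.034 ])]
[[ 0.8992 -0.0006  0.4375]
 [-0.4375 -0.0009  0.8992]
 [-0.0002 -1.     -0.0011]]
```

View pics/crop1.png

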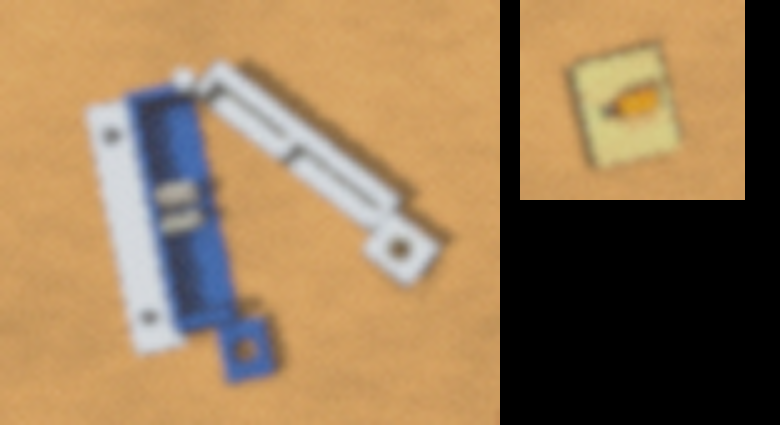

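The crop gives a mould yaw of about 13° and a rack yaw of about 14°, with the orange grip at about px (353,235). I'll fly to a wrist view above the mould.

>>> send_rows(
  plan=[
    [[0.29,0,-0.29],[0,0,0]],
    [[0.29,0,-0.29],[0,0,0]],
    [[0.29,0,-0.29],[0,0,0]],
    [[0.29,0,-0.29],[0,0,0]],
    [[0.29,0,-0.29],[0,0,0]],
    [[0.29,0,-0.29],[0,0,0]],
    [[0.29,0,-0.29],[0,0,0]],
    [[0.29,0,-0.29],[0,0,0]],
    [[0.29,0,-0.29],[0,0,0]],
    [[0.29,0,-0.29],[0,0,0]],
    [[0.29,0,-0.29],[0,0,0]],
    [[0.29,0,-0.29],[0,0,0]],
  ],
  gripper=0.6,
)

```text
time: 1.45
eef_pos: [0.4883, 0.0468, 0.2456]
tcp_rot: [-0.689, 0.158, -0.159, 0.689]
contact_force: [0.6, 0.6, -0.2]
opening: 0.4
```

```bash
python3 - <<'E'
from h import *
c=cam("wrist");cv2.imwrite("pics/w1.png",c["img"]);np.savez("w1",**{k:c[k] for k in("W","K","D","img")})
print(get_state()["eef_pos"],c["fx"])
E
```

```text
[0.49058139 0.0406071  0.24580472] 302.1199793487269
```

View pics/w1.png

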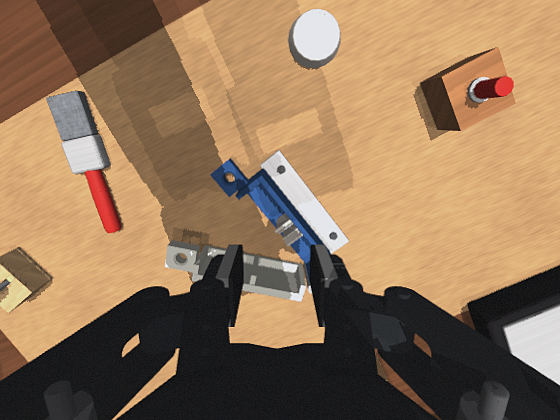

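The wrist view shows the blue lug hole at (230,177), the strip's outer corners at (281,152) and (347,241), the ribs at about (289,232), the white lug hole at (181,258) and the pin head at (503,87).

```bash
python3 - <<'E'
from h import *
np.set_printoptions(precision=4,suppress=True)
c=cam("wrist");g=cam("top")
print(get_state()["eef_pos"])
h=onz(c,[(230,177)],.032)[0];sc=onz(c,[(280,152),(347,241)],.006);print("hole",h,"strip",sc)
d=sc[1]-sc[0];print("len",np.linalg.norm(d),"yaw",np.degrees(np.arctan2(d[1],d[0])))
print("whitehole",onz(c,[(181,258)],.054),"ribs top",onz(c,[(289,230)],.054),"pin",onz(c,[(505,87)],.086))
# blue mask line
m=mask(c["img"],(105,120,40),(125,255,255),(200,140,350,270));print(blobs(m,30)[:4])
print("orange top",onz(g,[(354,235.2)],.089), "side .0.4532 -0.3252")
w=onz(c,[(181,258)],.054)[0]
cr=cv2.resize(c["img"][140:310,150:360],None,fx=3.5,fy=3.5,interpolation=cv2.INTER_CUBIC);cv2.imwrite("pics/w1c.png",cr)
E
```

```text
[0.4887 0.0462 0.2454]
hole [ 0.4606 -0.0055  0.032 ] strip [[0.4629 0.0574 0.006 ]
 [0.6051 0.0855 0.006 ]]
len 0.14495560746777278 yaw 11.170192466265183
whitehole [[ 0.5169 -0.0974  0.054 ]] ribs top [[0.5409 0.0301 0.054 ]] pin [[0.4923 0.2674 0.086 ]]
[(2836, [273.8, 199.2], [216, 154, 121, 105])]
orange top [[ 0.451  -0.3266  0.089 ]] side .0.4532 -0.3252
```

View pics/w1c.png

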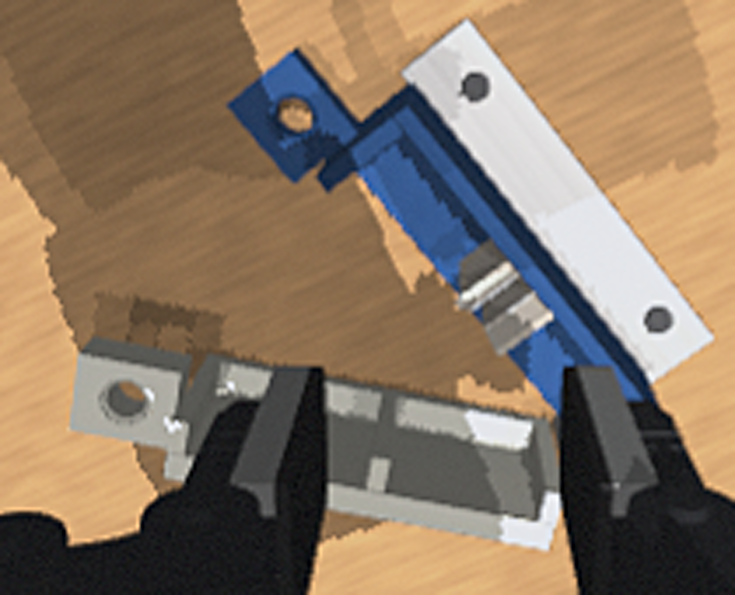

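The crop shows sharp corners: the strip at crop (470,20), (402,73) and (714,338), the lug at (298,48) and (229,103), and the hole at (295,114). I'll fit the mould frame from these.

```bash
cat >> h.py <<'E'
def fit2(mod,wor):
    mod=np.array(mod,float);wor=np.array(wor)[:,:2];a=mod-mod.mean(0);b=wor-wor.mean(0)
    th=np.arctan2((a[:,0]*b[:,1]-a[:,1]*b[:,0]).sum(),(a*b).sum());Q=np.array([[np.cos(th),-np.sin(th)],[np.sin(th),np.cos(th)]])
    t=wor.mean(0)-Q@mod.mean(0);return th,t,Q,(mod@Q.T+t-wor)
E
python3 - <<'E'
from h import *
np.set_printoptions(precision=4,suppress=True)
c=cam("wrist");print(get_state()["eef_pos"],get_state()["dq"])
f=lambda p:(np.array(p)/3.5+[150,140])
pts=[((470,20),.006,(-.07,.064)),((714,338),.006,(.07,.064)),((298,48),.032,(-.104,.014)),((229,103),.032,(-.104,-.014)),((295,114),.032,(-.087,0))]
W=[onz(c,[f(p)],z)[0] for p,z,_ in pts]
th,t,Q,r=fit2([m for *_,m in pts],W);print(np.degrees(th),t,r)
for n,m in(("slot",(0,.015)),("hole",(-.087,0)),("hinge",(.07,0)),("squeeze",(-.04,.007))):print(n,Q@m+t)
w=onz(c,[f((128,398))],.054)[0];hg=Q@(.07,0)+t;v=(w[:2]-hg)@Q;print("white angle",np.arctan2(-v[1],-v[0]), np.hypot(*v),"expect .157")
np.savez("frame",th=th,t=t,Q=Q)
E
```

```text
[0.4882 0.0478 0.2452] [ 0.0493 -0.0085  0.0121  0.0024  0.0014 -0.0003]
11.645964498759719 [0.5415 0.0256] [[ 0.0041  0.0019]
 [-0.0035 -0.0006]
 [-0.0006 -0.001 ]
 [-0.0006  0.    ]
 [ 0.0006 -0.0003]]
slot [0.5385 0.0403]
hole [0.4563 0.008 ]
hinge [0.6101 0.0397]
squeeze [0.5009 0.0243]
white angle 0.6883630874366538 0.15572325101348794 expect .157
```

>>> send_rows(
  plan=[
    [[0.125,0.037,-0.3125],[0,0,0]],
    [[0.125,0.037,-0.3125],[0,0,0]],
    [[0.125,0.037,-0.3125],[0,0,0]],
    [[0.125,0.037,-0.3125],[0,0,0]],
    [[0.125,0.037,-0.3125],[0,0,0]],
    [[0.125,0.037,-0.3125],[0,0,0]],
    [[0.125,0.037,-0.3125],[0,0,0]],
    [[0.125,0.037,-0.3125],[0,0,0]],
    [[0.125,0.037,-0.3125],[0,0,0]],
    [[0.125,0.037,-0.3125],[0,0,0]],
  ],
)

```text
time: 2.65
eef_pos: [0.4597, -0.3537, 0.2007]
tcp_rot: [-0.689, 0.158, -0.158, 0.689]
contact_force: [-0.3, 0.4, 0.7]
opening: 0.401
```

>>> send_rows(
  plan=[
    [[0,0,0],[0,0.023,0]],
    [[0,0,0],[0,0.023,0]],
    [[0,0,0],[0,0.023,0]],
    [[0,0,0],[0,0.023,0]],
    [[0,0,0],[0,0.023,0]],
    [[0,0,0],[0,0.023,0]],
    [[0,0,0],[0,0,0]],
    [[0,0,0],[0,0,0]],
    [[0,0,0],[0,0,0]],
  ],
)

```text
time: 3.55
eef_pos: [0.4593, -0.3533, 0.2009]
tcp_rot: [-0.559, 0.433, -0.433, 0.559]
contact_force: [0.3, 0.0, -0.0]
opening: 0.401
```

```bash
python3 - <<'E'
from h import *
c=cam("wrist")
print(get_state()["eef_pos"]);print(np.round(c["W"],3))
m=mask(c["img"],(8,180,100),(18,255,255));print(blobs(m,30)[:4])
cv2.imwrite("pics/w2.png",c["img"])
E
```

```text
[ 0.4592314  -0.35349089  0.20093119]
[[ 0.968  0.242  0.069  0.442]
 [ 0.251 -0.932 -0.263 -0.288]
 [ 0.     0.271 -0.962  0.329]
 [ 0.     0.     0.     1.   ]]
[(366, [277.4, 170.4], [271, 156, 14, 29])]
```

View pics/w2.png

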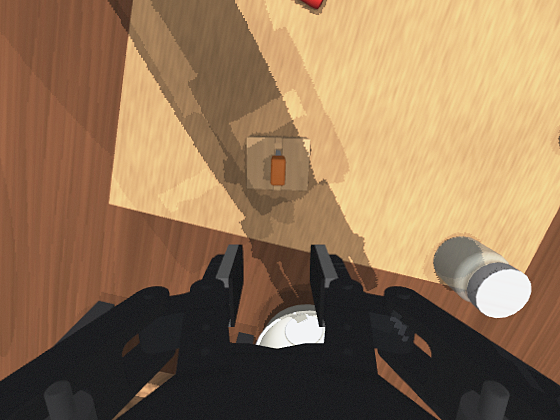

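The wrist view shows the orange grip at (271..285,156..185), square to the image, so the jaw yaw matches; the rack is around it and the bowl is below.

```bash
python3 - <<'E'
from h import *
np.set_printoptions(precision=4,suppress=True)
c=cam("wrist");m=mask(c["img"],(8,180,80),(18,255,255),(255,140,300,200))
k=max(cv2.findContours(m,0,2)[0],key=cv2.contourArea);r=cv2.minAreaRect(k);print(r)
x,y,w,h=cv2.boundingRect(k)
p=onz(c,[(x+w/2,y+h),(x,y+h),(x+w,y+h),(x+w/2,y)],.089);print(p, np.linalg.norm(p[1]-p[2]),np.linalg.norm(p[0]-p[3]))
X=R.from_quat(get_state()["tcp_rot"]).as_matrix()[:,0];P=p[0]-.011*X;print("grip centre",P, "tool x",X)
for z in(.2,.078):print(rel([P[0],P[1],z]))
E
```

```text
((277.5, 170.0), (28.0, 13.0), 90.0)
[[ 0.4557 -0.3351  0.089 ]
 [ 0.4502 -0.3365  0.089 ]
 [ 0.4612 -0.3337  0.089 ]
 [ 0.4498 -0.3126  0.089 ]] 0.01132657174145915 0.02328867799115999
grip centre [ 0.4529 -0.3244  0.089 ] tool x [ 0.25   -0.9682 -0.    ]
[array([-0.249 ,  0.0079,  0.011 ])]
[array([-0.249 ,  1.0246,  0.011 ])]
```

>>> send_rows(
  plan=[
    [[-0.125,0,0.006],[0,0,0]],
    [[-0.124,0,0.005],[0,0,0]],
    [[0,0.2,0],[0,0,0]],
    [[0,0.25,0],[0,0,0]],
    [[0,0.25,0],[0,0,0]],
    [[0,0.2,0],[0,0,0]],
    [[0,0.125,0],[0,0,0]],
    [[0,0,0],[0,0,0]],
    [[0,0,0],[0,0,0]],
  ],
)

```text
time: 4.55
eef_pos: [0.4531, -0.3248, 0.0787]
tcp_rot: [0.559, -0.433, 0.434, -0.559]
contact_force: [-0.2, -0.8, 0.3]
opening: 0.4
```

>>> send_rows(
  plan=[
    [[0,0,0],[0,0,0]],
    [[0,0,0],[0,0,0]],
    [[0,0,0],[0,0,0]],
    [[0,0,0],[0,0,0]],
    [[0,0,0],[0,0,0]],
    [[0,0,0],[0,0,0]],
  ],
  gripper=1.0,
  grip_force=40,
)

```text
time: 5.15
eef_pos: [0.4537, -0.3257, 0.0798]
tcp_rot: [0.559, -0.432, 0.435, -0.558]
contact_force: [-0.6, 0.3, 5.7]
opening: 0.133
```

>>> send_rows(
  plan=[
    [[0,-0.1,0],[0,0,0]],
    [[0,-0.2,0],[0,0,0]],
    [[0,-0.25,0],[0,0,0]],
    [[0,-0.25,0],[0,0,0]],
    [[0,-0.05,0],[0,0,0]],
    [[0,0,0],[0,0,0]],
  ],
)

```text
time: 5.75
eef_pos: [0.4532, -0.3252, 0.1812]
tcp_rot: [0.559, -0.433, 0.434, -0.558]
contact_force: [-0.5, 0.4, -1.1]
opening: 0.13
```

>>> send_rows(
  plan=[
    [[-0.28,0,0.145],[0,0,0]],
    [[-0.28,0,0.145],[0,0,0]],
    [[-0.28,0,0.145],[0,0,0]],
    [[-0.28,0,0.145],[0,0,0]],
    [[-0.28,0,0.145],[0,0,0]],
    [[-0.28,0,0.145],[0,0,0]],
    [[-0.28,0,0.145],[0,0,0]],
    [[-0.28,0,0.145],[0,0,0]],
    [[-0.28,0,0.145],[0,0,0]],
    [[-0.25,0,0.145],[0,0.008,0]],
    [[0,0,0],[0,0,0]],
    [[0,0,0],[0,0,0]],
  ],
)

```text
time: 6.95
eef_pos: [0.5375, 0.0409, 0.1777]
tcp_rot: [0.549, -0.448, 0.446, -0.547]
contact_force: [0.2, 0.2, -0.5]
opening: 0.129
```

```bash
python3 - <<'E'
from h import *
np.set_printoptions(precision=4,suppress=True)
c=cam("wrist");s=get_state();print(s["eef_pos"],s["opening"])
F=np.load("frame.npz");print(rel([.5385,.0403,.18]))
im=c["img"][100:330,130:430].copy()
for m,z in(((-.007,.008),.058),((-.007,.03),.058),((.007,.03),.058),((.007,.008),.058),((-.087,0),.032),((-.07,.036),.06),((.07,.036),.06)):
    u=proj(c,np.r_[F["Q"]@m+F["t"],z])[0];print(m,u)
cv2.imwrite("pics/w3.png",cv2.resize(im,None,fx=2.6,fy=2.6,interpolation=cv2.INTER_CUBIC))
E
```

```text
[0.5377 0.0402 0.178 ] 0.1304035484573861
[array([ 0.0005, -0.0165,  0.0068])]
(-0.007, 0.008) [269.8243 213.6767]
(-0.007, 0.03) [269.6606 188.56  ]
(0.007, 0.03) [286.3706 188.565 ]
(0.007, 0.008) [286.1511 213.6863]
(-0.087, 0) [186.3669 213.6722]
(-0.07, 0.036) [193.5051 181.9865]
(0.07, 0.036) [362.7074 182.0244]
```

View pics/w3.png

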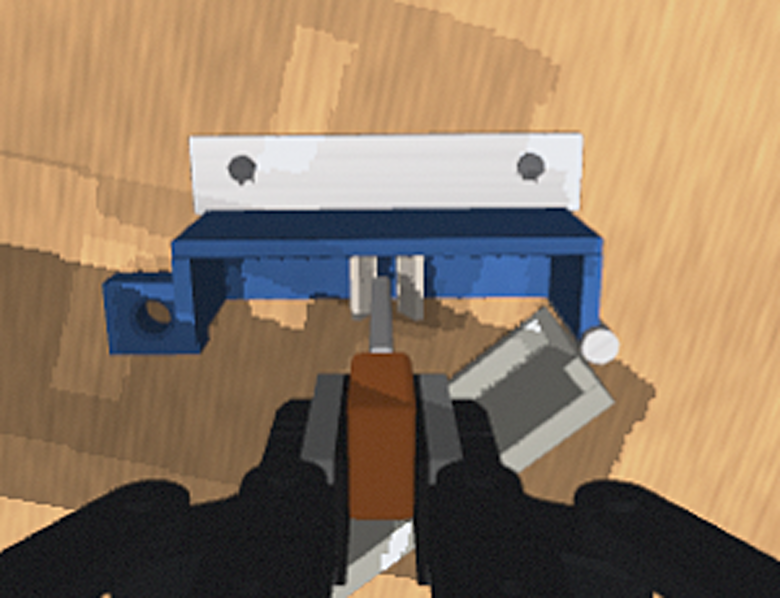

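The view shows the held divider above the mould, with the blue rim's outer corners at crop (172,240) and (602,240) and the lug hole at (154,315). That is about 8 px below my prediction, because the first frame was taken while the arm was still settling. I'll refit from this still view.

```bash
python3 - <<'E'
from h import *
np.set_printoptions(precision=4,suppress=True)
c=cam("wrist");s=get_state();print(s["eef_pos"])
f=lambda p:(np.array(p)/2.6+[130,100])
pts=[((190,137),.006,(-.07,.064)),((582,133),.006,(.07,.064)),((172,240),.06,(-.07,.036)),((602,240),.06,(.07,.036)),((104,282),.032,(-.104,.014)),((109,353),.032,(-.104,-.014)),((155,315),.032,(-.087,0)),((600,345),.06,(.07,0))]
W=[onz(c,[f(p)],z)[0] for p,z,_ in pts]
th,t,Q,r=fit2([m for *_,m in pts],W);print(np.degrees(th),t);print((r@Q)*1000)
np.savez("frame",th=th,t=t,Q=Q)
for n,m in(("slot",(0,.015)),("hole",(-.087,0)),("hinge",(.07,0)),("squeeze",(-.04,.007))):print(n,Q@m+t)
print("divider foot top etc: grip near edge", rel(np.r_[Q@(0,.015)+t,.178]))
# slot mid from rib pixels, at z .058 ; grip centre pixels at its top
print("ribs",(Q.T@(onz(c,[f((350,255)),f((424,255))],.058)[:,:2]-t).T).T)
zt=s["eef_pos"][2]+.011
print("grip top at z",zt,[(Q.T@(p[:2]-t)) for p in onz(c,[f((350,410)),f((414,410)),f((350,517)),f((414,517))],zt)],"tcp",Q.T@(s["eef_pos"][:2]-t))
E
```

```text
[0.5379 0.0397 0.1784]
11.737044073035873 [0.5446 0.0167]
[[ 4.7273  0.5463]
 [-3.5671 -0.4725]
 [-0.3665  0.1421]
 [ 1.3187  0.536 ]
 [-0.5701  0.1534]
 [ 0.3084 -0.2216]
 [-1.2078 -1.1512]
 [-0.6429  0.4675]]
slot [0.5416 0.0314]
hole [ 0.4595 -0.0009]
hinge [0.6132 0.031 ]
squeeze [0.504  0.0155]
divider foot top etc: grip near edge [array([0.0737, 0.0037, 0.0164])]
ribs [[-0.0125  0.0302]
 [ 0.0116  0.0301]]
grip top at z 0.1894477164838797 [array([-0.0071,  0.0372]), array([0.0033, 0.0372]), array([-0.0074,  0.0174]), array([0.0034, 0.0174])] tcp [-0.0019  0.0238]
```

>>> send_rows(
  plan=[
    [[0.045,0.1,0.008],[0,0,0]],
    [[0.045,0.12,0.008],[0,0,0]],
    [[0,0.1,0],[0,0,0]],
    [[0,0,0],[0,0,0]],
    [[0,0,0],[0,0,0]],
  ],
)

```text
time: 7.55
eef_pos: [0.5423, 0.0299, 0.1406]
tcp_rot: [0.548, -0.448, 0.447, -0.547]
contact_force: [-0.3, 0.0, -0.9]
opening: 0.132
```

```bash
python3 - <<'E'
from h import *
np.set_printoptions(precision=4,suppress=True)
c=cam("wrist");s=get_state();F=np.load("frame.npz");Q,t=F["Q"],F["t"];print(s["eef_pos"],"tcp",Q.T@(s["eef_pos"][:2]-t))
for m,z in(((-.07,.036),.06),((.07,.036),.06),((0,.036),.06),((0,.026),.068),((-.087,0),.032)):print(m,(proj(c,np.r_[Q@m+t,z])[0]-[150,130])*3)
cv2.imwrite("pics/w4.png",cv2.resize(c["img"][130:330,150:400],None,fx=3,fy=3,interpolation=cv2.INTER_CUBIC))
E
```

```text
[0.5429 0.0301 0.1414] tcp [0.001  0.0134]
(-0.07, 0.036) [ 81.1939 177.1663]
(0.07, 0.036) [675.1114 174.4352]
(0, 0.036) [377.8899 175.6825]
(0, 0.026) [378.0406 225.7009]
(-0.087, 0) [ 64.308  283.1853]
```

View pics/w4.png

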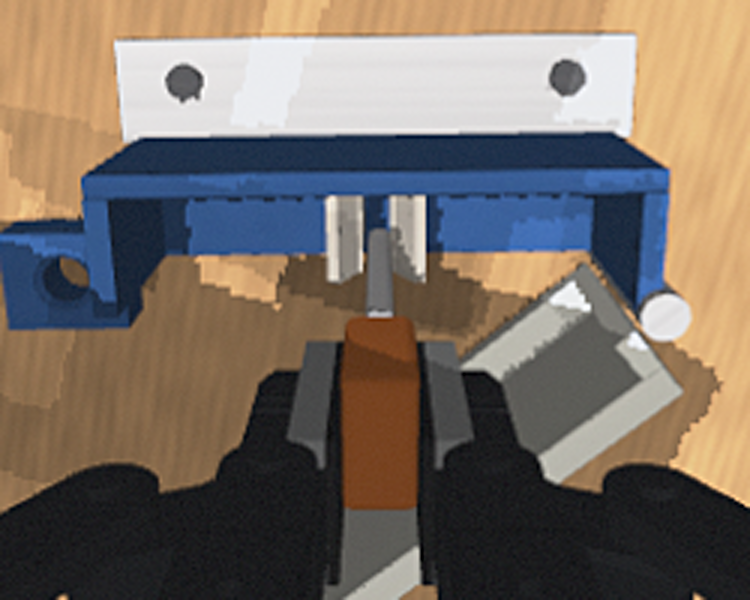

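The foot (365..391) is centred between the ribs (slot centre about 377), and its back edge is near y 25–26 mm. That is good alignment, so I'll lower it.

>>> send_rows(
  plan=[
    [[0,0.04,-0.004],[0,0,0]],
    [[0,0.06,0],[0,0,0]],
    [[0,0.06,0],[0,0,0]],
    [[0,0.06,0],[0,0,0]],
    [[0,0.06,0],[0,0,0]],
    [[0,0.06,0],[0,0,0]],
    [[0,0.06,0],[0,0,0]],
    [[0,0,0],[0,0,0]],
    [[0,0,0],[0,0,0]],
  ],
)

```text
time: 8.5
eef_pos: [0.5423, 0.0301, 0.0933]
tcp_rot: [0.548, -0.448, 0.447, -0.547]
contact_force: [0.3, 0.8, -0.5]
opening: 0.133
```

>>> send_rows(
  plan=[
    [[0,0.03,0],[0,0,0]],
    [[0,0.03,0],[0,0,0]],
    [[0,0.03,0],[0,0,0]],
    [[0,0.015,0],[0,0,0]],
    [[0,0,0],[0,0,0]],
    [[0,0,0],[0,0,0]],
  ],
)

```text
time: 9.1
eef_pos: [0.5426, 0.0301, 0.0818]
tcp_rot: [0.548, -0.447, 0.447, -0.548]
contact_force: [-2.9, 0.2, 5.1]
opening: 0.129
```

>>> send_rows(
  plan=[
    [[0,0.01,0],[0,0,0]],
    [[0,0.007,0],[0,0,0]],
    [[0,0,0],[0,0,0]],
  ],
)

```text
time: 9.4
eef_pos: [0.5427, 0.0301, 0.0818]
tcp_rot: [0.548, -0.447, 0.447, -0.547]
contact_force: [-6.9, -0.2, 15.8]
opening: 0.132
```

>>> send_rows(
  plan=[
    [[0,-0.01,0],[0,0,0]],
    [[0,0,0],[0,0,0]],
    [[0,0,0],[0,0,0]],
    [[0,-0.1,0],[0,0,0]],
    [[0,-0.25,0],[0,0,0]],
    [[0,-0.25,0],[0,0,0]],
    [[0,-0.25,0],[0,0,0]],
    [[0,-0.1,0],[0,0,0]],
    [[0,0,0],[0,0,0]],
    [[0,0,0],[0,0,0]],
  ],
  gripper=0.65,
)

```text
time: 10.4
eef_pos: [0.5417, 0.0302, 0.193]
tcp_rot: [0.548, -0.448, 0.447, -0.547]
contact_force: [0.2, 0.0, -0.5]
opening: 0.35
```

```bash
python3 - <<'E'
from h import *
np.set_printoptions(precision=4,suppress=True)
g=cam("top");F=np.load("frame.npz");Q,t=F["Q"],F["t"];print(get_state()["eef_pos"])
w=onz(g,[(270,214.6)],.054)[0];v=Q.T@(w[:2]-t);print("lug hole shell",v,"dist",np.hypot(v[0]-.07,v[1]),"ang",np.arctan2(-v[1],.07-v[0]))
b=onz(g,[(239.2,234.6)],.032)[0];print("blue hole by top",Q.T@(b[:2]-t))
c=cam("wrist");cv2.imwrite("pics/w5.png",c["img"]);m=mask(c["img"],(8,180,80),(18,255,255));print(blobs(m,30)[:3])
for z in(.091,):print([Q.T@(onz(c,[x[1]],z)[0][:2]-t) for x in blobs(m,30)[:1]])
E
```

```text
[0.5413 0.0302 0.1922]
lug hole shell [-0.0539 -0.1001] dist 0.1592763826407745 ang 0.6794399527417762
blue hole by top [-0.0904 -0.0013]
[(429, [278.3, 206.6], [271, 191, 15, 32])]
[array([0.0006, 0.0175])]
```

View pics/w5.png

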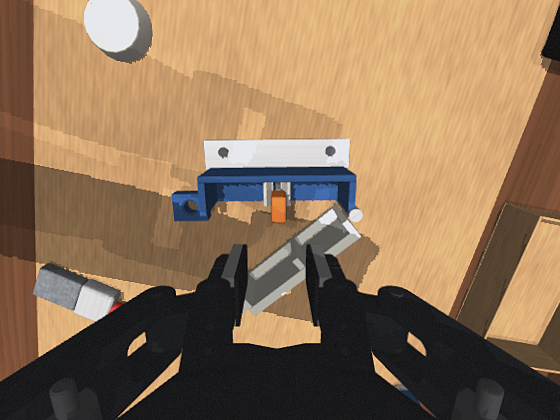

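The divider stands seated and upright at about (0,15) in the mould frame (grip at px (278,207)). The white half is at about 0.68 rad. I'll close the fingers and go beside the green disc.

>>> send_rows(
  plan=[
    [[0.265,0,0.046],[0,0,0]],
    [[0.265,0,0.046],[0,0,0]],
    [[0.265,0,0.046],[0,0,0]],
    [[0.27,0,0.045],[0,0,0]],
    [[0,0,0],[0,-0.0216,0]],
    [[0,0,0],[0,-0.0216,0]],
    [[0,0,0],[0,-0.0216,0]],
    [[0,0,0],[0,-0.0216,0]],
    [[0,0,0],[0,-0.0216,0]],
    [[0,0.25,0],[0,0,0]],
    [[0,0,0],[0,0,0]],
    [[0,0,0],[0,0,0]],
  ],
  gripper=1.0,
)

```text
time: 11.7
eef_pos: [0.5881, -0.0903, 0.162]
tcp_rot: [0.665, -0.241, 0.238, -0.665]
contact_force: [0.2, 0.3, -0.3]
opening: 0.001
```

```bash
python3 - <<'E'
from h import *
np.set_printoptions(precision=4,suppress=True)
c=cam("wrist");s=get_state();F=np.load("frame.npz");Q,t=F["Q"],F["t"];print("tcp",Q.T@(s["eef_pos"][:2]-t),s["eef_pos"][2],s["opening"])
X=R.from_quat(s["tcp_rot"]).as_matrix()[:2,0];print("tool x shell",Q.T@X)
for a in(.64,.68,.72):
  d=np.array([-np.cos(a),-np.sin(a)]);n=np.array([np.sin(a),-np.cos(a)])
  print(a,[proj(c,np.r_[Q@(np.array([.07,0])+r*d+h*n)+t,.06])[0] for r,h in((.14,.022),(.008,.022))],proj(c,np.r_[Q@(np.array([.07,0])+.157*d)+t,.054]))
cv2.imwrite("pics/w6.png",c["img"])
E
```

```text
tcp [ 0.0216 -0.1142] 0.16343635132856535 0.0005836930962037576
tool x shell [ 0.6243 -0.7812]
0.64 [array([236.2373, 159.866 ]), array([408.9439, 165.9586])] [[214.8801 129.1331]]
0.68 [array([237.5395, 167.2406]), array([410.0293, 166.3952])] [[215.1944 137.5874]]
0.72 [array([239.1154, 174.476 ]), array([411.1354, 166.7856])] [[215.8316 145.9236]]
```

View pics/w6.png

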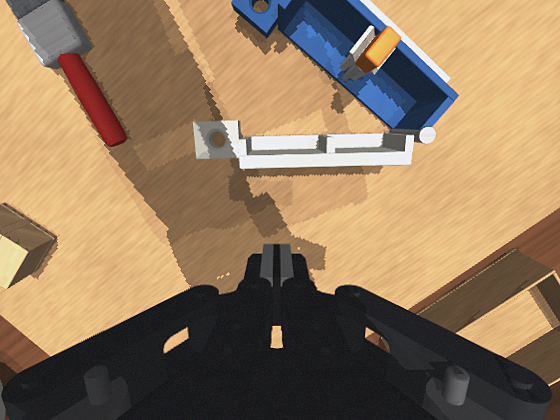

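The white panel's outer edge is at rows 164–168 and its lug hole at (217,139), matching 0.68 rad and square to the tool. I'll descend and push it along the arc.

>>> send_rows(
  plan=[
    [[0,0.25,0],[0,0,0]],
    [[0,0.25,0],[0,0,0]],
    [[0,0.25,0],[0,0,0]],
    [[0,0.2,0],[0,0,0]],
    [[0,0.045,0],[0,0,0]],
    [[-0.06,0,0],[0,0,0]],
    [[-0.06,0,0],[0,0,0]],
    [[-0.05,0,0],[0,0,0]],
    [[-0.03,0,0],[0,0,0]],
    [[0,0,0],[0,0,0]],
  ],
)

```text
time: 12.75
eef_pos: [0.5708, -0.0751, 0.0456]
tcp_rot: [-0.665, 0.239, -0.24, 0.665]
contact_force: [-0.2, -0.5, 0.4]
opening: -0.002
```

>>> send_rows(
  plan=[
    [[-0.037,0,-0.01],[0,0.0064,0]],
    [[-0.037,0,-0.01],[0,0.0064,0]],
    [[-0.037,0,-0.01],[0,0.0064,0]],
    [[-0.037,0,-0.01],[0,0.0064,0]],
    [[-0.037,0,-0.01],[0,0.0064,0]],
    [[-0.037,0,-0.01],[0,0.0064,0]],
    [[-0.037,0,-0.01],[0,0.0064,0]],
    [[-0.037,0,-0.01],[0,0.0064,0]],
    [[-0.037,0,-0.01],[0,0.0064,0]],
    [[-0.037,0,-0.01],[0,0.0064,0]],
    [[0,0,0],[0,0,0]],
  ],
)

```text
time: 13.85
eef_pos: [0.5334, -0.0492, 0.045]
tcp_rot: [-0.604, 0.367, -0.368, 0.604]
contact_force: [-0.1, -0.6, -0.4]
opening: 0.0
```

```bash
cat >> h.py <<'E'
def shell(P=None):
    F=np.load("frame.npz");Q,t=F["Q"],F["t"];s=get_state();Rm=R.from_quat(s["tcp_rot"]).as_matrix()
    X=Q.T@Rm[:2,0];print("tcp shell",np.round(Q.T@(s["eef_pos"][:2]-t),4),"z",round(s["eef_pos"][2],4),"toolx ang to -y",round(float(np.arctan2(X[0],-X[1])),4),"F",np.round(Q.T@s["contact_force"][:2],1),s["contact_force"][2].round(1),"open",round(s["opening"],3),"t",s["time"])
E
python3 -c "
from h import *
shell();g=cam('top');cv2.imwrite('pics/t7.png',g['img'])"
```

```text
tcp shell [-0.0244 -0.0623] z 0.045 toolx ang to -y 0.2725 F [-0.2 -0.6] -0.4 open 0.0 t 13.85
```

>>> send_rows(
  plan=[
    [[-0.037,0,-0.01],[0,0.0064,0]],
    [[-0.037,0,-0.01],[0,0.0064,0]],
    [[-0.037,0,-0.01],[0,0.0064,0]],
    [[-0.037,0,-0.01],[0,0.0064,0]],
    [[-0.037,0,-0.01],[0,0.0064,0]],
    [[-0.037,0,-0.01],[0,0.0064,0]],
    [[-0.037,0,-0.01],[0,0.005,0]],
    [[0,0,0],[0,0,0]],
    [[0,0,0],[0,0,0]],
  ],
)

```text
time: 14.8
eef_pos: [0.5151, -0.0233, 0.0449]
tcp_rot: [-0.549, 0.446, -0.446, 0.549]
contact_force: [0.7, 0.9, 0.2]
opening: 0.001
```

```bash
python3 -c "
from h import *
shell()"
```

```text
tcp shell [-0.0371 -0.0332] z 0.0449 toolx ang to -y 0.0007 F [0.9 0.7] 0.2 open 0.001 t 14.8
```

>>> send_rows(
  plan=[
    [[-0.012,0,0],[0,0,0]],
    [[-0.012,0,0],[0,0,0]],
    [[-0.01,0,0],[0,0,0]],
    [[0,0,0],[0,0,0]],
    [[0,0,0],[0,0,0]],
  ],
)

```text
time: 15.3
eef_pos: [0.5146, -0.0214, 0.0449]
tcp_rot: [0.55, -0.444, 0.447, -0.548]
contact_force: [0.2, -9.8, -1.6]
opening: 0.002
```

```bash
python3 -c "
from h import *
shell()"
```

```text
tcp shell [-0.0372 -0.0312] z 0.0449 toolx ang to -y 0.0014 F [-1.8 -9.7] -1.6 open 0.002 t 15.3
```

>>> send_rows(
  plan=[
    [[0.1,0,0],[0,0,0]],
    [[0.2,0,0],[0,0,0]],
    [[0,-0.2,0],[0,0,0]],
    [[0,-0.25,0],[0,0,0]],
    [[0,-0.25,0],[0,0,0]],
    [[0,-0.25,0],[0,0,0]],
    [[-0.1,0,-0.2],[0,0,0]],
    [[-0.1,0,-0.217],[0,0,0]],
    [[0,0,0],[0,0,0]],
    [[0,0,0],[0,0,0]],
    [[0,0,0],[0,0,0]],
  ],
  gripper=0.6,
)

```text
time: 16.4
eef_pos: [0.4682, -0.0415, 0.159]
tcp_rot: [-0.548, 0.446, -0.447, 0.549]
contact_force: [-0.5, 0.1, 0.6]
opening: 0.401
```

```bash
python3 - <<'E'
from h import *
np.set_printoptions(precision=4,suppress=True)
shell();c=cam("wrist");F=np.load("frame.npz");Q,t=F["Q"],F["t"]
for m,z in(((-.087,0),.054),((-.104,.014),.054),((-.104,-.014),.054),((-.07,.036),.06),((-.07,-.022),.06),((0,.015),.091)):print(m,z,proj(c,np.r_[Q@m+t,z])[0])
p=proj(c,np.r_[Q@(-.087,0)+t,.054])[0].astype(int);x0,y0=max(p[0]-80,0),max(p[1]-90,0)
print(x0,y0);cv2.imwrite("pics/w8.png",cv2.resize(c["img"][y0:y0+150,x0:x0+200],None,fx=4,fy=4,interpolation=cv2.INTER_CUBIC))
E
```

```text
tcp shell [-0.0867 -0.0415] z 0.159 toolx ang to -y -0.0007 F [-0.4  0.2] 0.6 open 0.401 t 16.4
(-0.087, 0) 0.054 [275.9839 157.6165]
(-0.104, 0.014) 0.054 [253.4331 138.9895]
(-0.104, -0.014) 0.054 [254.1843 175.7195]
(-0.07, 0.036) 0.06 [299.6586 108.0545]
(-0.07, -0.022) 0.06 [298.178  187.3409]
(0, 0.015) 0.091 [412.2412 140.6822]
195 67
```

View pics/w8.png

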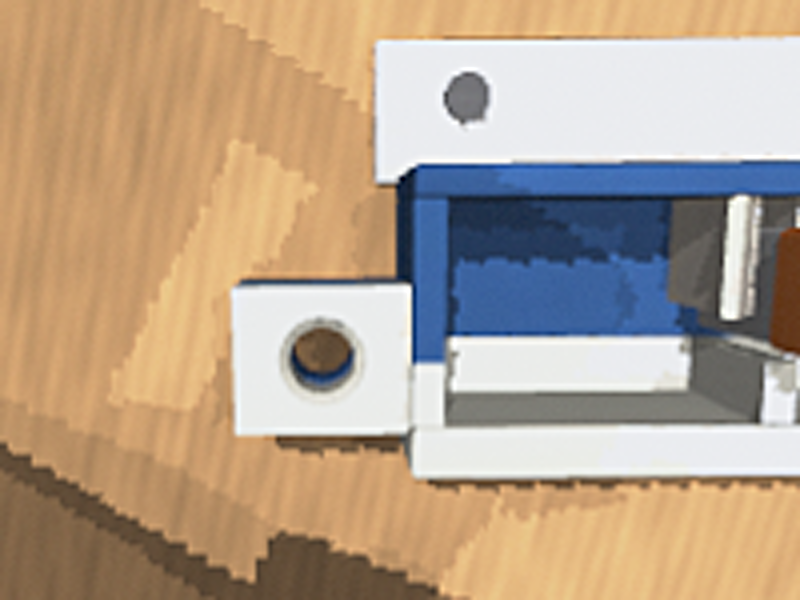

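The mould is shut, with the white/blue seam on the parting plane. The lug hole is at crop (322,355), within 1 mm of prediction. I'll go to the pin.

>>> send_rows(
  plan=[
    [[-0.327,0,0.098],[0,0,0]],
    [[-0.327,0,0.098],[0,0,0]],
    [[-0.327,0,0.098],[0,0,0]],
    [[-0.327,0,0.098],[0,0,0]],
    [[-0.327,0,0.098],[0,0,0]],
    [[-0.327,0,0.098],[0,0,0]],
    [[-0.327,0,0.098],[0,0,0]],
    [[0,0,0],[0,0,0]],
    [[0,0,0],[0,0,0]],
    [[0,0,0],[0,0,0]],
    [[0,0,0],[0,0,0]],
  ],
)

```text
time: 17.55
eef_pos: [0.4924, 0.2435, 0.1585]
tcp_rot: [0.548, -0.447, 0.447, -0.548]
contact_force: [0.1, -0.5, 0.1]
opening: 0.401
```

```bash
python3 - <<'E'
from h import *
np.set_printoptions(precision=4,suppress=True)
shell();c=cam("wrist");im=c["img"];print(get_state()["eef_pos"])
m=mask(im,(0,150,60),(8,255,255))|mask(im,(172,150,60),(180,255,255))
for a,ce,b in blobs(m,60)[:3]:
    print(a,ce,b,onz(c,[ce],.08)[0])
    # far edge of top disc -> centre (9 mm back)
    X=R.from_quat(get_state()["tcp_rot"]).as_matrix()[:,0]
    P=onz(c,[(b[0]+b[2]/2,b[1]+b[3])],.086)[0]-.009*X;print("centre",P,rel([P[0],P[1],.0755]))
cv2.imwrite("pics/w9.png",im)
E
```

```text
tcp shell [-0.005   0.2326] z 0.1585 toolx ang to -y -0.002 F [-0.  -0.5] 0.1 open 0.401 t 17.55
[0.4924 0.2435 0.1586]
607 [279.0, 174.9] [267, 160, 26, 30] [0.4874 0.2758 0.08  ]
centre [0.4881 0.2756 0.086 ] [array([-0.2695,  0.6923,  0.0194])]
```

>>> send_rows(
  plan=[
    [[-0.135,0,0.01],[0,0,0]],
    [[-0.135,0,0.01],[0,0,0]],
    [[0,0.2,0],[0,0,0]],
    [[0,0.25,0],[0,0,0]],
    [[0,0.15,0],[0,0,0]],
    [[0,0.1,0],[0,0,0]],
    [[0,0,0],[0,0,0]],
    [[0,0,0],[0,0,0]],
  ],
)

```text
time: 18.4
eef_pos: [0.4884, 0.2774, 0.0753]
tcp_rot: [-0.548, 0.446, -0.446, 0.549]
contact_force: [-0.8, -0.2, 0.5]
opening: 0.404
```

>>> send_rows(
  plan=[
    [[0,0,0],[0,0,0]],
    [[0,0,0],[0,0,0]],
    [[0,0,0],[0,0,0]],
    [[0,0,0],[0,0,0]],
    [[0,0,0],[0,0,0]],
  ],
  gripper=1.0,
  grip_force=50,
)

```text
time: 18.9
eef_pos: [0.489, 0.2773, 0.0763]
tcp_rot: [-0.547, 0.446, -0.447, 0.549]
contact_force: [-0.5, 0.5, 4.9]
opening: 0.19
```

>>> send_rows(
  plan=[
    [[0,-0.1,0],[0,0,0]],
    [[0,-0.2,0],[0,0,0]],
    [[0,-0.25,0],[0,0,0]],
    [[0,-0.25,0],[0,0,0]],
    [[0,-0.05,0],[0,0,0]],
    [[0,0,0],[0,0,0]],
    [[0,0,0],[0,0,0]],
  ],
)

```text
time: 19.6
eef_pos: [0.4869, 0.2763, 0.1749]
tcp_rot: [0.549, -0.447, 0.446, -0.547]
contact_force: [-0.1, -0.8, -1.4]
opening: 0.188
```

```bash
python3 - <<'E'
from h import *
np.set_printoptions(precision=4,suppress=True)
F=np.load("frame.npz");Q,t=F["Q"],F["t"];H=Q@(-.0873,.0006)+t
shell();print(get_state()["eef_pos"],rel(np.r_[H,.175]))
E
```

```text
tcp shell [-0.0037  0.2659] z 0.1749 toolx ang to -y -0.0005 F [-0.3 -0.8] -1.4 open 0.188 t 19.6
[0.4869 0.2763 0.1749] [array([ 2.211 ,  0.0023, -0.6954])]
```

>>> send_rows(
  plan=[
    [[0.314,0,-0.099],[0,0,0]],
    [[0.314,0,-0.099],[0,0,0]],
    [[0.314,0,-0.099],[0,0,0]],
    [[0.314,0,-0.099],[0,0,0]],
    [[0.314,0,-0.099],[0,0,0]],
    [[0.314,0,-0.099],[0,0,0]],
    [[0.314,0,-0.099],[0,0,0]],
    [[0,0.1,0],[0,0,0]],
    [[0,0.1,0],[0,0,0]],
    [[0,0,0],[0,0,0]],
    [[0,0,0],[0,0,0]],
  ],
)

```text
time: 20.7
eef_pos: [0.4592, 0.0028, 0.1512]
tcp_rot: [0.549, -0.447, 0.445, -0.548]
contact_force: [-0.3, -0.1, 0.5]
opening: 0.187
```

```bash
python3 - <<'E'
from h import *
shell();c=cam("wrist")
cv2.imwrite("pics/w10.png",cv2.resize(c["img"][100:300,180:400],None,fx=3,fy=3,interpolation=cv2.INTER_CUBIC))
E
```

```text
tcp shell [-0.0865  0.0037] z 0.1512 toolx ang to -y 0.0012 F [-0.3 -0. ] 0.5 open 0.187 t 20.7
```

View pics/w10.png

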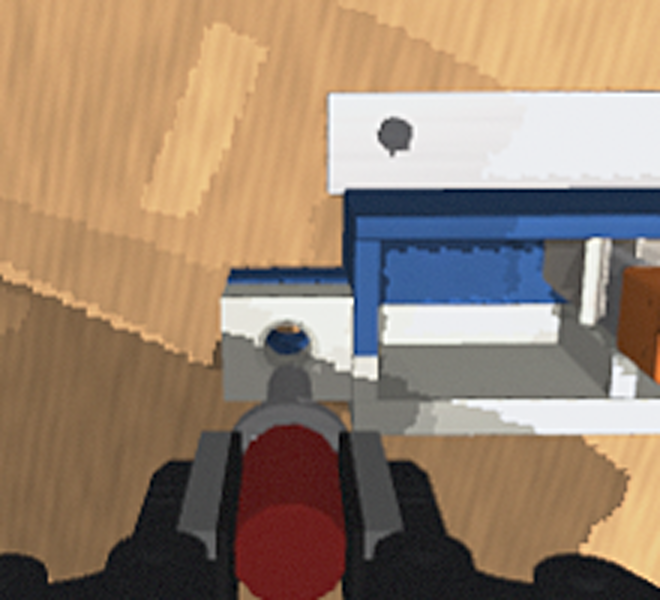

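View 12 shows the tip's near edge at crop (290,363), just below the hole at (287,341). I'll compute the offset from those pixels.

```bash
python3 - <<'E'
from h import *
np.set_printoptions(precision=4,suppress=True)
shell();c=cam("wrist");F=np.load("frame.npz");Q,t=F["Q"],F["t"]
S=lambda p,z:Q.T@(onz(c,[np.array(p)/3+[180,100]],z)[0][:2]-t)
print("hole",S((287,341),.054),"lug",S((221,296),.054),S((222,401),.054),S((353,296),.054),"tip +y edge",S((290,363),.079),"collar +y edge",S((290,402),.125),"head top far edge",S((291,601),.161),S((291,505),.161))
E
```

```text
tcp shell [-0.0859  0.0035] z 0.152 toolx ang to -y 0.0015 F [-0.7 -0.1] -0.0 open 0.19 t 20.75
hole [-0.0867  0.0022] lug [-0.1037  0.0143] [-0.104  -0.0145] [-0.0697  0.0144] tip +y edge [-0.0859  0.0045] collar +y edge [-0.086   0.0123] head top far edge [-0.0858 -0.0058] [-0.0858  0.0101]
```

>>> send_rows(
  plan=[
    [[0.008,0.06,-0.007],[0,0,0]],
    [[0,0.08,0],[0,0,0]],
    [[0,0.06,0],[0,0,0]],
    [[0,0.05,0],[0,0,0]],
    [[0,0.05,0],[0,0,0]],
    [[0,0,0],[0,0,0]],
    [[0,0,0],[0,0,0]],
  ],
)

```text
time: 21.5
eef_pos: [0.4595, 0.0004, 0.1166]
tcp_rot: [0.548, -0.446, 0.446, -0.548]
contact_force: [-0.3, 0.4, -1.6]
opening: 0.192
```

```bash
python3 -c "
from h import *
shell()"
```

```text
tcp shell [-0.0867  0.0014] z 0.1166 toolx ang to -y -0.0006 F [-0.2  0.4] -1.6 open 0.192 t 21.5
```

>>> send_rows(
  plan=[
    [[0,0.04,0],[0,0,0]],
    [[0,0.05,0],[0,0,0]],
    [[0,0.05,0],[0,0,0]],
    [[0,0.04,0],[0,0,0]],
    [[0,0,0],[0,0,0]],
  ],
)

```text
time: 22.0
eef_pos: [0.4587, 0.0006, 0.094]
tcp_rot: [0.549, -0.447, 0.446, -0.548]
contact_force: [-0.4, 0.2, 0.2]
opening: 0.186
```

>>> send_rows(
  plan=[
    [[0,0.04,0],[0,0,0]],
    [[0,0.04,0],[0,0,0]],
    [[0,0.03,0],[0,0,0]],
    [[0,0.015,0],[0,0,0]],
    [[0,0,0],[0,0,0]],
    [[0,0,0],[0,0,0]],
  ],
)

```text
time: 22.6
eef_pos: [0.4595, 0.0004, 0.0803]
tcp_rot: [0.549, -0.446, 0.446, -0.548]
contact_force: [-1.8, -0.8, 1.6]
opening: 0.192
```

```bash
python3 -c "
from h import *
shell()"
```

```text
tcp shell [-0.0867  0.0013] z 0.0803 toolx ang to -y -0.0003 F [-1.9 -0.4] 1.6 open 0.192 t 22.6
```

Near home; pressing a little more to feel the seat.

>>> send_rows(
  plan=[
    [[0,0.01,0],[0,0,0]],
    [[0,0.01,0],[0,0,0]],
    [[0,0,0],[0,0,0]],
    [[0,0,0],[0,0,0]],
  ],
)

```text
time: 23.0
eef_pos: [0.4598, -0.0001, 0.0801]
tcp_rot: [0.549, -0.446, 0.446, -0.548]
contact_force: [-8.4, -0.0, 16.5]
opening: 0.193
```

>>> send_rows(
  plan=[
    [[0,-0.015,0],[0,0,0]],
    [[0,0,0],[0,0,0]],
    [[0,0,0],[0,0,0]],
    [[0,-0.1,0],[0,0,0]],
    [[0,-0.2,0],[0,0,0]],
    [[0,-0.25,0],[0,0,0]],
    [[0,-0.2,0],[0,0,0]],
    [[0,0,0],[0,0,0]],
  ],
  gripper=0.65,
)

```text
time: 23.8
eef_pos: [0.4621, 0.0, 0.1741]
tcp_rot: [-0.547, 0.443, -0.449, 0.55]
contact_force: [0.8, -0.8, 0.4]
opening: 0.346
```

>>> send_rows(
  plan=[
    [[-0.024,0,0.19],[0,0,0]],
    [[-0.024,0,0.19],[0,0,0]],
    [[0,0,0],[0,-0.0228,0]],
    [[0,0,0],[0,-0.0228,0]],
    [[0,0,0],[0,-0.0228,0]],
    [[0,0,0],[0,-0.0228,0]],
    [[0,0,0],[0,-0.0228,0]],
    [[0,0,0],[0,-0.0228,0]],
    [[0,0,0],[0,-0.0228,0]],
    [[0,0,0],[0,-0.0228,0]],
    [[0,0,0],[0,-0.0228,0]],
    [[0,0,0],[0,-0.0228,0]],
  ],
  gripper=0.0,
)

```text
time: 25.0
eef_pos: [0.5022, 0.0155, 0.1683]
tcp_rot: [-0.706, -0.025, 0.026, 0.707]
contact_force: [-0.0, -0.8, -0.4]
opening: 0.996
```

>>> send_rows(
  plan=[
    [[0,0,0],[0,-0.022,0]],
    [[0,0,0],[0,0,0]],
    [[0,0,0],[0,0,0]],
  ],
)

```text
time: 25.3
eef_pos: [0.5025, 0.0155, 0.1687]
tcp_rot: [-0.703, -0.071, 0.072, 0.704]
contact_force: [1.2, -0.2, -0.2]
opening: 0.999
```

```bash
python3 - <<'E'
from h import *
np.set_printoptions(precision=4,suppress=True)
shell();c=cam("wrist");F=np.load("frame.npz");Q,t=F["Q"],F["t"];im=c["img"]
print(rel(np.r_[Q@(-.04,.007)+t,.045]))
m=mask(im,(0,150,60),(8,255,255),None)|mask(im,(172,150,60),(180,255,255))
for a,ce,b in blobs(m,60)[:2]:print("red",a,ce,b,"shell at .09",Q.T@(onz(c,[ce],.08)[0][:2]-t))
print("pin head top expected px",proj(c,np.r_[Q@(-.0868,0)+t,.09])[0],"if 10mm high",proj(c,np.r_[Q@(-.0868,0)+t,.10])[0])
for x in(-.05,-.03):
  q=[proj(c,np.r_[Q@(x,y)+t,.06])[0] for y in(-.022,.036)];print("rim px",q)
  a,b=np.array(q);u=np.linspace(-.3,1.3,33);print([tuple(int(v) for v in im[int(r[1]),int(r[0])]) for r in (a+(b-a)*k for k in u)] if x==-.05 else "")
E
```

```text
tcp shell [-0.0415  0.0073] z 0.1687 toolx ang to -y 1.5674 F [ 1.1 -0.4] -0.2 open 0.999 t 25.3
[array([ 0.013 ,  1.0324, -0.0028])]
red 2454 [100.9, 62.8] [77, 13, 50, 98] shell at .09 [-0.1494 -0.1096]
red 528 [265.4, 156.4] [253, 143, 25, 27] shell at .09 [-0.0869 -0.0011]
pin head top expected px [266.4574 158.1738] if 10mm high [265.9805 159.9438]
rim px [array([240.9794, 199.7591]), array([312.6492, 199.5077])]
[(58, 80, 105), (59, 83, 106), (58, 82, 106), (60, 86, 110), (62, 88, 112), (62, 85, 108), (54, 79, 105), (101, 106, 106), (104, 109, 110), (104, 110, 110), (71, 74, 76), (178, 182, 179), (220, 224, 222), (220, 223, 221), (218, 225, 223), (142, 86, 51), (142, 90, 54), (143, 89, 53), (142, 88, 54), (148, 91, 55), (83, 51, 34), (83, 54, 35), (67, 42, 26), (53, 31, 17), (40, 25, 17), (140, 87, 52), (135, 75, 36), (218, 218, 219), (221, 221, 222), (221, 221, 221), (221, 220, 221), (222, 222, 221), (219, 214, 210)]
rim px [array([241.83  , 223.1897]), array([311.9454, 222.9474])]
```

The pin is in line with the lugs and the rim lines up. I'll descend over the squeeze point and close.

>>> send_rows(
  plan=[
    [[0.013,0.2,0],[0,0,0]],
    [[0,0.25,0],[0,0,0]],
    [[0,0.2,0],[0,0,0]],
    [[0,0.15,0],[0,0,0]],
    [[0,0.1,0],[0,0,0]],
    [[0,0.08,0],[0,0,0]],
    [[0,0.05,0],[0,0,0]],
    [[0,0,0],[0,0,0]],
    [[0,0,0],[0,0,0]],
  ],
)

```text
time: 26.25
eef_pos: [0.505, 0.0156, 0.0465]
tcp_rot: [0.704, 0.073, -0.072, -0.703]
contact_force: [0.1, 0.1, -0.8]
opening: 1.001
```

>>> send_rows(
  plan=[
    [[0,0,0],[0,0,0]],
    [[0,0,0],[0,0,0]],
    [[0,0,0],[0,0,0]],
    [[0,0,0],[0,0,0]],
    [[0,0,0],[0,0,0]],
    [[0,0,0],[0,0,0]],
    [[0,0,0],[0,0,0]],
  ],
  gripper=1.0,
  grip_force=50,
)

```text
time: 26.95
eef_pos: [0.5046, 0.0174, 0.0473]
tcp_rot: [-0.702, -0.072, 0.072, 0.705]
contact_force: [-2.5, 5.7, 7.4]
opening: 0.667
```

```bash
python3 - <<'E'
from h import *
np.set_printoptions(precision=4,suppress=True)
shell();F=np.load("frame.npz");Q,t=F["Q"],F["t"]
s=cam("side");g=cam("top")
a=tri(g,[354,235],s,[220,296])
for n,lo,hi in(("red",(0,150,60),(8,255,255)),("orange",(8,170,90),(20,255,255))):
    for c,nm in((s,"side"),):
        m=mask(c["img"],lo,hi,(190,140,330,240));print(n,nm,blobs(m,4)[:4])
print("pin head 58..90 exp",proj(s,np.c_[[Q@(-.0868,0)+t]*2,[.058,.09]]),"divider grip 63..91",proj(s,np.c_[[Q@(0,.015)+t]*2,[.063,.091]]))
cv2.imwrite("pics/s_end.png",s["img"])
E
```

```text
tcp shell [-0.0391  0.0088] z 0.0473 toolx ang to -y 1.569 F [-1.3  6.1] 7.4 open 0.667 t 26.95
red side [(75, [222.1, 180.1], [219, 174, 8, 13])]
orange side [(64, [255.6, 167.1], [253, 161, 6, 14])]
pin head 58..90 exp [[222.8309 184.9777]
 [221.3373 174.9988]] divider grip 63..91 [[255.6043 172.0153]
 [255.0627 163.2473]]
```

>>> send_rows(
  plan=[
    [[0,0,0],[0,0,0]],
    [[0,0,0],[0,0,0]],
    [[0,0,0],[0,0,0]],
    [[0,0,0],[0,0,0]],
    [[0,0,0],[0,0,0]],
  ],
)

```text
time: 27.55
eef_pos: [0.5046, 0.0174, 0.0473]
tcp_rot: [-0.702, -0.072, 0.072, 0.705]
contact_force: [-2.4, 6.9, 7.3]
opening: 0.668
```

```bash
python3 -c "
from h import *
shell();print(sign_off())"
```

```text
tcp shell [-0.0391  0.0088] z 0.0473 toolx ang to -y 1.569 F [-0.9  7.2] 7.3 open 0.668 t 27.55
the job is handed in; nothing more can be done
None
```

I did all the steps in the order asked and handed the job in at 27.6 s, with the gripper still squeezing the closed mould at a commanded 50 N.

**Last checks**
- **Divider:** it stopped firmly at its computed floor height, with about 16 N of push. The last side picture shows the orange grip where it should be.
- **White half:** it reached its hard stop under about 10 N, and the wrist picture then showed it shut. The pixel check just before the squeeze agreed only to within 2–3 mm.
- **Pin:** it went down with little side force until it was firm, at about 16 N. In the last side picture, the top of its head is within about 1 pixel of where it should be.
- **Squeeze:** the opening held steady at about 57 mm on the 58 mm mould, and the gripper reads slightly low. There is a small leftover force of about 7 N sideways and 7 N upwards, because the tool sits about 2 mm off centre.

**What disagreed:** my first fit of the mould's position was about 9 mm off because the arm was still settling. I fixed it with a later picture taken with the arm still. I stayed clear of the bottle, jar, bowl, soap and brush, but took no final picture to confirm they had not moved.

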